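# Set the sample bottle on the balance pan

### The job

Weigh the right sample: pick up the small amber bottle with the red cap and set it down gently, upright and in the middle of the balance's small round raised pan, then let go of it. Leave the other two small bottles (the amber one with the blue cap, the white one with the red cap) standing where they are.

Things in the scene. Friction and masses are not known exactly. Their poses are not given: they have to be found in the camera images.
- amber_red_mid (a point): Centre (half-way up, 40 mm above its underside) of the bottle to weigh: brown amber glass with a white label band and a RED cap, loose, standing upright on the bench, 80 mm tall in all. Its round body is 44 mm in diameter from the underside up to 52 mm; above it a 28 mm neck and a 35 mm diameter cap from 58 to 80 mm. About 0.13 kg. z axis up along the bottle; its yaw means nothing.
- pan (a point): Centre of the top face of the balance's flat dark metal pan: a level disc 80 mm in diameter and 5 mm thick, fixed, its top face 85 mm above the bench, on a thin stem 26 mm above the balance's housing. The white housing (230 x 170 mm, top 54 mm above the bench) stands fixed; its long side runs along this point's x axis and reaches 150 mm behind the pan centre towards -x (the display end, towards the robot) and 80 mm towards +x. z axis up.
- amber_blue_mid (a point): Centre (40 mm above its underside) of a bystander bottle of the same shape and size: amber glass, white label band, BLUE cap. Not to be moved.
- white_red_mid (a point): Centre (40 mm above its underside) of a bystander bottle of the same shape and size: WHITE plastic with a red cap. Not to be moved.
There are look-alikes about, which are no part of the job. What is shaped like the part that bears amber_red_mid but turquoise or yellow is not meant.

How it is judged:
At the end, for the whole second after the job is handed in: The red-capped amber bottle stands on the pan, within 16 mm of its centre, upright to 10 degrees, at rest and released; the other two small bottles are within 30 mm of where they began (horizontal distance between amber_red_mid and pan below 0.016 m and z of amber_red_mid in the frame of pan between 0.035 and 0.045 m and angle between amber_red_mid's own z axis and vertical below 0.175 rad and linear speed of amber_red below 0.02 m/s and contact force between amber_red and the fingers below 0.1 N and distance of each of amber_blue_mid, white_red_mid from where it was at the start of the episode below 0.03 m); the robot touches nothing.
It fails at once if the bottle is dropped (it moves faster than 0.5 m/s while out of the fingers: a fall of about 13 mm) (linear speed of amber_red above 0.5 m/s and contact force between amber_red and the fingers below 0.1 N).
It fails at once if the bottle is pressed hard on the balance (over 50 N) (contact force between amber_red and balance above 50 N).
It fails at once if the blue-capped amber bottle is displaced (over 30 mm) or tipped (over 30 degrees) (distance of amber_blue_mid from where it was at the start of the episode above 0.03 m or angle between amber_blue_mid's own z axis and vertical above 0.52 rad).
It fails at once if the white bottle is displaced (over 30 mm) or tipped (over 30 degrees) (distance of white_red_mid from where it was at the start of the episode above 0.03 m or angle between white_red_mid's own z axis and vertical above 0.52 rad).
It also fails if it takes over 38 s, if anything falls off the work surface, if the arm or the gripper's body presses on something with over 40 N, if the wrist force passes 120 N, or if a joint passes its speed limit or range.

### The arm

A 7-joint arm with a two-finger parallel gripper is mounted at the origin on the work surface. World frame = base frame: x ahead of the robot, y to its left, z up, the work surface at z = 0. Lengths are in m, angles in rad, forces in N, time in s.
With the tool pointing down it reaches from about 0.35 to 0.9 m from the base axis. Payload 8.1 kg.
Tool frame: the origin (TCP) lies midway between the tips of the shut fingers; the grasp point (between the pads) lies 19 mm behind it; z points along the fingers, y is the line along which they close (so a half turn about z gives the same grasp; the last joint's range is limited). The gripper opens to 92 mm and grips with 3 to 60 N. Pads are 19 mm wide; open, the fingers measure 130 mm over their backs; the gripper's body (75 mm by 190 mm) begins 47 mm behind the grasp point.
Start: joints at [-1.386, 0.434, 0.025, 1.573, -0.012, 1.134, -0.075], TCP at [0.177, 0.599, 0.227] pointing down, gripper open.
Joint ranges: [-2.62, 2.62], [-0.44, 2.09], [-1.27, 1.32], [0.08, 2.57], [-1.32, 4.46], [0.12, 2], [-2.74, 2.74]. Speed limits (rad/s): [2.22, 2.22, 3.01, 3.01, 3.14, 3.14, 3.14].

### API

Orientations are given as a unit quaternion [x, y, z, w].
In Python, from rig import bot, optics, sign_off gives the robot as it stands. The module is installed in compiled form; this text tells all that it offers.
- The arm moves only by the tool play_rows, never from a script. Its argument "series" is a list of rows, each an object of numbers: "hand": the finger opening in cm, from 0 to 9.18; "dx", "dy", "dz": the shift along the tool's x, y, z in cm; "rx", "ry", "rz": the turn, a rotation vector about the tool's x, y, z in degrees. A call has 1 to 20 rows; each row is the pose to reach, as a shift and turn from the pose commanded when the call began, along the tool's axes at that moment; what a row does not reach only later rows make up. A row lasts 1/8 s, in which the tool goes at most 62.5 mm and 10.7 degrees, less where a joint would pass 70% of its speed; a pose out of reach is approached as far as the arm can. A call with a gripper value outside its range is refused whole. The fingers move at their own pace and stop on an object; the grip force is fixed at half the most. Time passes only in rows, so rows that repeat a pose let the fingers close. It gives the time, the measured TCP pose, the force, the opening and the grip force at its end, in the units of the state.
- bot.observe(): the state, without advancing time (a new reading comes with each control period).
- optics.get_image(name): name is "side" or "top" or "wrist"; returns (picture, depth): 420x560x3 uint8, red, green, blue; 420x560 float32, m along the optical axis (not along the pixel's ray), 0 where there is no reading.
- optics.get_calibration(name): a dict with "fx", "fy", "cx", "cy" (pixels), "distortion" ([k1, k2, p1, p2, k3] as OpenCV has them; the pictures are not rectified), "T" (4x4, takes a point from camera to world coordinates); the wrist camera has in their place "mount" (4x4, takes a point from camera to tool coordinates, whose origin is the TCP and whose axes are the flange's). Camera axes: x right, y down, z forward; pixel columns grow to the right and rows downward; lengths in m; the calibration is good to about 2 mm. A picture is of the moment at which its call begins: read the wrist's pose just before it. get_calibration takes no time and is no camera call.
- sign_off(): hands the job in; it is judged then, once.
Trained networks look in the newest picture that a camera, given by its name, has taken for a name from the list of things; names that differ only in an ending like _2 or _b are one class to them, and where a whole thing is asked for, a point or a joint stands for the part that bears it (a point fixed in the world has none). Each returns a list of dicts, best first, with "conf" (0 to 1); they miss things now and then, are a little off and sometimes report something else, mostly with a low value. They report only what shows in the picture. A call takes as long as a camera call. They do not tell look-alikes from the thing itself.
- optics.masks_of(camera, target): "region" (420x560 bool, what is visible of it) and "pixel" ([row, column] in pixels, amid what is visible of it).
- optics.spot_point(camera, target): "pixel" ([row, column] in pixels: a listed point, or the origin of a listed thing).
The state is a dict: "time_s": time; "q": joint angles; "qd": joint speeds; "effort": joint torques, N m; "position": TCP position; "tool_rot": TCP orientation; "wrist_force": force on the tool from outside, world axes, zero at the start; "torque": the same for the moment, N m; "finger_gap": finger opening in m; "grip_force": force on a finger pad.
Only numpy, scipy, OpenCV 4.12 (cv2) and the standard library are available. Lean on these libraries where they do the work, as an engineer would, in place of code of your own. Each camera call takes 0.05 s, during which the arm holds its last target. There are 200 camera calls.

## Working session

There is one attempt and no reset: what is moved stays moved. The work goes in short steps, Python scripts to look and compute and a tool call to move; the robot and the scene stay as the last step left them, time stands still between calls to the robot, and variables do not carry over. Pictures are saved under pics/ and viewed, at most 10 in all, crops included, and the job is handed in when it is done.

Besides the shell and the picture viewer there is one more tool, called after "Call:" by a JSON object that holds its "api" and its "payload", one argument or row to a line. play_rows: Moves the arm, as the interface text tells. Its arguments: {"type":"object","properties":{"series":{"type":"array","items":{"type":"object","properties":{"hand":{"type":"number"},"dx":{"type":"number"},"dy":{"type":"number"},"dz":{"type":"number"},"rx":{"type":"number"},"ry":{"type":"number"},"rz":{"type":"number"}}}}},"required":["series"]}

```bash
mkdir -p pics; cat > h.py <<'E'
import numpy as np, cv2
from scipy.spatial.transform import Rotation as R
from rig import bot, optics, sign_off
def camT(name, s=None):
    c=optics.get_calibration(name)
    if 'T' in c: return c,np.array(c['T'])
    s=s or bot.observe(); T=np.eye(4); T[:3,:3]=R.from_quat(s['tool_rot']).as_matrix(); T[:3,3]=s['position']
    return c,T@np.array(c['mount'])
def ray(name,px,s=None):
    c,T=camT(name,s); K=np.array([[c['fx'],0,c['cx']],[0,c['fy'],c['cy']],[0,0,1.]])
    u=cv2.undistortPoints(np.array([[[px[1],px[0]]]],float),K,np.array(c['distortion'],float))[0,0]
    return T[:3,3],T[:3,:3]@np.array([u[0],u[1],1.])
def at_z(name,px,z,s=None):
    o,d=ray(name,px,s); return o+d*(z-o[2])/d[2]
def at_depth(name,px,dep,s=None):
    o,d=ray(name,px,s); return o+d*dep
E
cat > l.py <<'E'
from h import *
np.set_printoptions(precision=3,suppress=True)
for n in ['top','side']:
    im,d=optics.get_image(n); cv2.imwrite(f'pics/{n}0.png',im[:,:,::-1])
    for t,z in [('amber_red_mid',.04),('pan',.085),('amber_blue_mid',.04),('white_red_mid',.04)]:
        for r in optics.spot_point(n,t)[:5]:
            print(n,t,round(r['conf'],2),np.round(r['pixel']),at_z(n,r['pixel'],z), im[int(r['pixel'][0]),int(r['pixel'][1])])
print(bot.observe())
E
python3 l.py
```

```text
top amber_red_mid 0.85 [232. 135.] [0.518 0.406 0.04 ] [152 153  63]
top amber_red_mid 0.75 [185. 161.] [0.619 0.351 0.04 ] [ 50 129 127]
top amber_red_mid 0.7 [225. 174.] [0.531 0.322 0.04 ] [151  45  41]
top pan 0.67 [201. 443.] [ 0.568 -0.248  0.085] [67 69 74]
top amber_blue_mid 0.86 [183. 266.] [0.618 0.123 0.04 ] [ 38  72 137]
top white_red_mid 0.93 [248. 250.] [0.481 0.158 0.04 ] [148  44  40]
side amber_red_mid 0.86 [176. 219.] [0.531 0.32  0.04 ] [64 18 16]
side amber_red_mid 0.79 [156. 238.] [0.617 0.347 0.04 ] [37 96 93]
side amber_red_mid 0.65 [159. 197.] [0.527 0.412 0.04 ] [69 57 21]
side pan 0.58 [303. 415.] [ 0.578 -0.25   0.085] [47 47 49]
side amber_blue_mid 0.9 [202. 296.] [0.618 0.119 0.04 ] [45 26 27]
side white_red_mid 0.62 [219. 241.] [0.484 0.169 0.04 ] [48  0  0]
{'time_s': 0.5, 'q': array([-1.386,  0.435,  0.025,  1.573, -0.012,  1.134, -0.075]), 'qd': array([-0.001, -0.001,  0.001,  0.001,  0.001, -0.002,  0.001]), 'effort': array([ -0.001, -66.715,   0.983, -31.457,  -0.061,   0.034,   0.   ]), 'position': array([0.177, 0.599, 0.227]), 'tool_rot': array([ 0.143,  0.99 , -0.   , -0.   ]), 'wrist_force': array([-0.459,  1.241,  0.316]), 'torque': array([-0.015,  0.045,  0.01 ]), 'grip_force': 0.0, 'finger_gap': 0.09158168677588181}
```

```bash
python3 - <<'E'
import cv2
a=cv2.imread('pics/top0.png');b=cv2.imread('pics/side0.png')
cv2.imwrite('pics/c1.png',cv2.resize(b[110:270,160:340],None,fx=3.5,fy=3.5,interpolation=cv2.INTER_CUBIC))
E
```

```text
(no output)
```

View pics/top0.png

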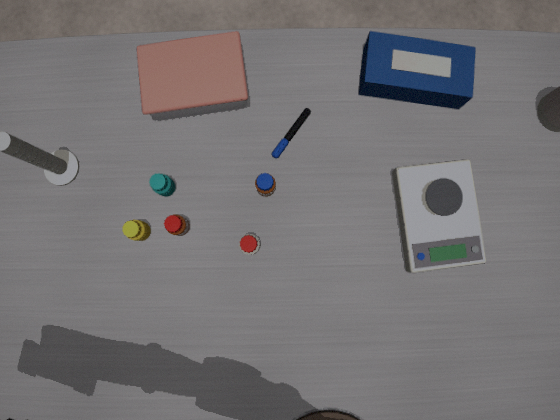

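View pics/c1.png

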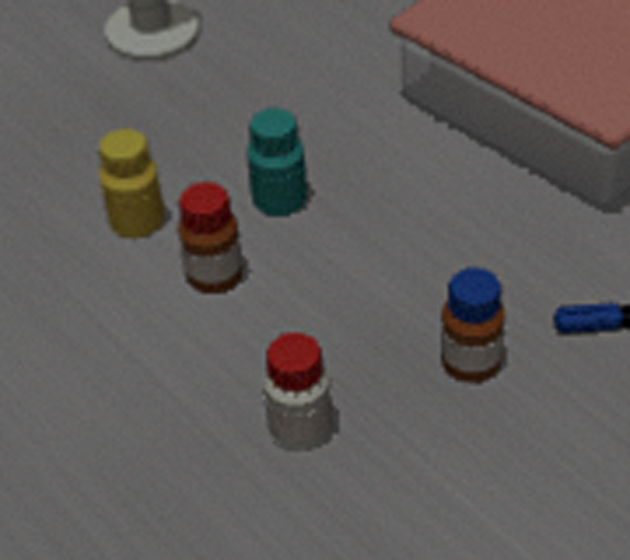

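View pics/side0.png

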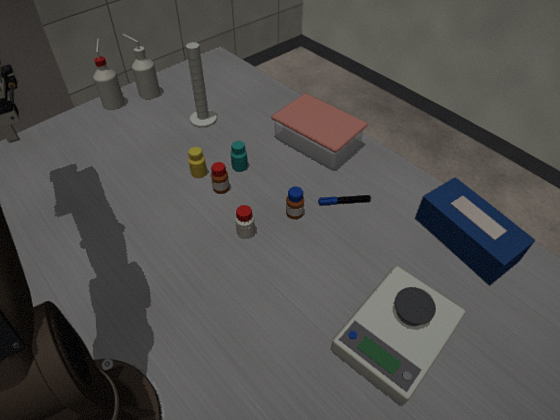

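Candidates for the bottle in the top view are yellow (232,135), turquoise (185,161), red-capped amber (225,174), red-capped white (248,250) and blue-capped amber (183,266). The target is (225,174) in top and (176,219) in side. The crop shows a brown body, white label and red cap, at about (0.531, 0.321). The pan is at top (201,443).

Neighbours stand at 95° and 18° from it, so I'll close the fingers along -34°, which misses both. I'll hover above first.

Call:
{"api": "play_rows", "payload": {
  "series": [
    {"dx": -6, "dy": -2.4, "dz": 0.4, "rz": 10},
    {"dx": -12, "dy": -4.8, "dz": 0.8, "rz": 20},
    {"dx": -18, "dy": -7.2, "dz": 1.2, "rz": 30},
    {"dx": -24, "dy": -9.6, "dz": 1.6, "rz": 40},
    {"dx": -30, "dy": -12, "dz": 2, "rz": 50},
    {"dx": -36, "dy": -14.4, "dz": 2.4, "rz": 60},
    {"dx": -41.8, "dy": -16.6, "dz": 2.7, "rz": 70},
    {"dx": -41.8, "dy": -16.6, "dz": 2.7, "rz": 80},
    {"dx": -41.8, "dy": -16.6, "dz": 2.7, "rz": 90},
    {"dx": -41.8, "dy": -16.6, "dz": 2.7, "rz": 100},
    {"dx": -41.8, "dy": -16.6, "dz": 2.7, "rz": 107.6},
    {"dx": -41.8, "dy": -16.6, "dz": 2.7, "rz": 107.6},
    {"dx": -41.8, "dy": -16.6, "dz": 2.7, "rz": 107.6},
    {"dx": -41.8, "dy": -16.6, "dz": 2.7, "rz": 107.6}
  ]
}}

```text
invalid input
```

```bash
cat > w.py <<'E'
from h import *
import sys
np.set_printoptions(precision=4,suppress=True)
s=bot.observe(); im,d=optics.get_image('wrist'); cv2.imwrite(f'pics/{sys.argv[1]}.png',im[:,:,::-1])
M=R.from_quat(s['tool_rot']).as_matrix(); print(s['time_s'],s['position'],'q7',s['q'][6]);print(M)
for t,z in [('amber_red_mid',.04),('pan',.085)]:
    for r in optics.spot_point('wrist',t)[:4]:
        p=at_z('wrist',r['pixel'],z,s); print('pt',t,round(r['conf'],2),np.round(r['pixel']),p,'tool',M.T@(p-s['position']))
    for r in optics.masks_of('wrist',t)[:4]:
        print('mask',t,round(r['conf'],2),np.round(r['pixel']),np.median(im[r['region']],0))
# red cap top: red pixels with depth
m=(im[:,:,0]>2.2*im[:,:,1].astype(float))&(im[:,:,0]>60)&(d>0)
n,l,st,c=cv2.connectedComponentsWithStats(m.astype(np.uint8))
for i in range(1,n):
    if st[i,4]>150:
        v,u=np.where(l==i); P=np.array([at_depth('wrist',(a,b),d[a,b],s) for a,b in list(zip(v,u))[::7]])
        h=np.percentile(P[:,2],95); Q=P[P[:,2]>h-.004]; print('red',st[i],h,Q[:,:2].mean(0),(Q[:,:2].max(0)+Q[:,:2].min(0))/2,np.ptp(Q[:,:2],axis=0))
E
python3 w.py w1
```

```text
0.5 [0.1774 0.5993 0.2267] q7 -0.07510526847147453
[[-0.9588  0.2839 -0.    ]
 [ 0.2839  0.9588 -0.    ]
 [ 0.     -0.     -1.    ]]
```

View pics/w1.png

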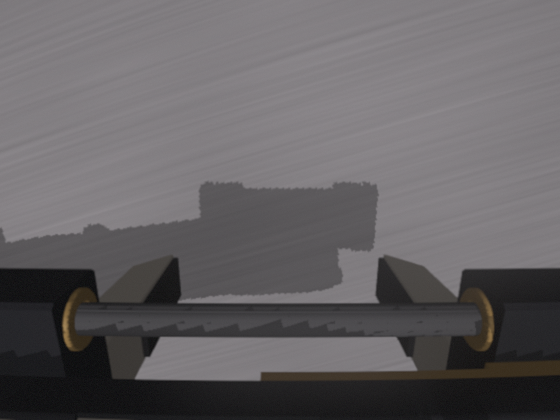

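The move was refused and the arm is still at the start. The wrist picture shows only the fingers, around rows 260-350, and bare bench. I'll give every field in full.

Call:
{"api": "play_rows", "payload": {
  "series": [
    {"dx": -6, "dy": -2.4, "dz": 0.4, "rx": 0, "ry": 0, "rz": 10, "hand": 9.1},
    {"dx": -12, "dy": -4.8, "dz": 0.8, "rx": 0, "ry": 0, "rz": 20, "hand": 9.1},
    {"dx": -18, "dy": -7.2, "dz": 1.2, "rx": 0, "ry": 0, "rz": 30, "hand": 9.1},
    {"dx": -24, "dy": -9.6, "dz": 1.6, "rx": 0, "ry": 0, "rz": 40, "hand": 9.1},
    {"dx": -30, "dy": -12, "dz": 2, "rx": 0, "ry": 0, "rz": 50, "hand": 9.1},
    {"dx": -36, "dy": -14.4, "dz": 2.4, "rx": 0, "ry": 0, "rz": 60, "hand": 9.1},
    {"dx": -41.8, "dy": -16.6, "dz": 2.7, "rx": 0, "ry": 0, "rz": 70, "hand": 9.1},
    {"dx": -41.8, "dy": -16.6, "dz": 2.7, "rx": 0, "ry": 0, "rz": 80, "hand": 9.1},
    {"dx": -41.8, "dy": -16.6, "dz": 2.7, "rx": 0, "ry": 0, "rz": 90, "hand": 9.1},
    {"dx": -41.8, "dy": -16.6, "dz": 2.7, "rx": 0, "ry": 0, "rz": 100, "hand": 9.1},
    {"dx": -41.8, "dy": -16.6, "dz": 2.7, "rx": 0, "ry": 0, "rz": 107.6, "hand": 9.1},
    {"dx": -41.8, "dy": -16.6, "dz": 2.7, "rx": 0, "ry": 0, "rz": 107.6, "hand": 9.1},
    {"dx": -41.8, "dy": -16.6, "dz": 2.7, "rx": 0, "ry": 0, "rz": 107.6, "hand": 9.1},
    {"dx": -41.8, "dy": -16.6, "dz": 2.7, "rx": 0, "ry": 0, "rz": 107.6, "hand": 9.1}
  ]
}}

```text
time_s: 2.5
position: [0.5311, 0.3215, 0.1998]
tool_rot: [0.883, 0.47, 0.0, -0.0]
wrist_force: [-0.6, 0.4, 0.0]
finger_gap: 0.0913
grip_force: 0.0
```

```bash
python3 w.py w2
```

```text
2.5 [0.5311 0.3215 0.1998] q7 -0.957081009629701
[[ 0.5591  0.8291  0.    ]
 [ 0.8291 -0.5591  0.0002]
 [ 0.0002 -0.0001 -1.    ]]
pt amber_red_mid 0.85 [123. 211.] [0.5212 0.4049 0.04  ] tool [ 0.0636 -0.0548  0.1598]
pt amber_red_mid 0.72 [111. 350.] [0.6221 0.3485 0.04  ] tool [0.0732 0.0604 0.1598]
pt amber_red_mid 0.69 [201. 283.] [0.5334 0.3152 0.04  ] tool [-0.004   0.0054  0.1598]
mask amber_red_mid 0.97 [111. 351.] [55. 97. 97.]
mask amber_red_mid 0.93 [202. 284.] [112.  47.  47.]
mask amber_red_mid 0.65 [122. 214.] [171. 167.  85.]
red [ 260  189   45   44 1401] 0.08131291161602128 [0.534  0.3177] [0.5336 0.3179] [0.0329 0.0324]
red [319 358  37  14 317] 0.08134591681933558 [0.4969 0.1733] [0.5203 0.2449] [0.075  0.1717]
```

View pics/w2.png

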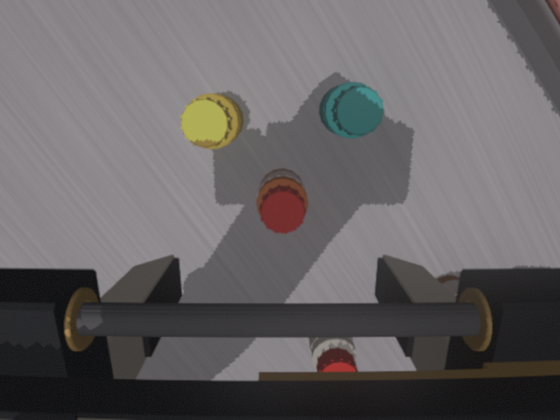

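The red-capped amber bottle is at wrist (208,282), with its cap centre at (0.5335, 0.318) and height 0.081, as it should be. Yellow (122,212) and turquoise (110,352) stay clear of the finger line. Descend and grip.

Call:
{"api": "play_rows", "payload": {
  "series": [
    {"dx": -0.15, "dy": 0.4, "dz": 3, "rx": 0, "ry": 0, "rz": 0, "hand": 9.1},
    {"dx": -0.15, "dy": 0.4, "dz": 6, "rx": 0, "ry": 0, "rz": 0, "hand": 9.1},
    {"dx": -0.15, "dy": 0.4, "dz": 9, "rx": 0, "ry": 0, "rz": 0, "hand": 9.1},
    {"dx": -0.15, "dy": 0.4, "dz": 12, "rx": 0, "ry": 0, "rz": 0, "hand": 9.1},
    {"dx": -0.15, "dy": 0.4, "dz": 14.5, "rx": 0, "ry": 0, "rz": 0, "hand": 9.1},
    {"dx": -0.15, "dy": 0.4, "dz": 16.5, "rx": 0, "ry": 0, "rz": 0, "hand": 9.1},
    {"dx": -0.15, "dy": 0.4, "dz": 17.6, "rx": 0, "ry": 0, "rz": 0, "hand": 9.1},
    {"dx": -0.15, "dy": 0.4, "dz": 17.6, "rx": 0, "ry": 0, "rz": 0, "hand": 9.1},
    {"dx": -0.15, "dy": 0.4, "dz": 17.6, "rx": 0, "ry": 0, "rz": 0, "hand": 6},
    {"dx": -0.15, "dy": 0.4, "dz": 17.6, "rx": 0, "ry": 0, "rz": 0, "hand": 5},
    {"dx": -0.15, "dy": 0.4, "dz": 17.6, "rx": 0, "ry": 0, "rz": 0, "hand": 4.4},
    {"dx": -0.15, "dy": 0.4, "dz": 17.6, "rx": 0, "ry": 0, "rz": 0, "hand": 3.5},
    {"dx": -0.15, "dy": 0.4, "dz": 17.6, "rx": 0, "ry": 0, "rz": 0, "hand": 3.5},
    {"dx": -0.15, "dy": 0.4, "dz": 17.6, "rx": 0, "ry": 0, "rz": 0, "hand": 3.5},
    {"dx": -0.15, "dy": 0.4, "dz": 17.6, "rx": 0, "ry": 0, "rz": 0, "hand": 3.5}
  ]
}}

```text
time_s: 4.62
position: [0.5336, 0.318, 0.0238]
tool_rot: [0.883, 0.469, 0.0, -0.0]
wrist_force: [-0.5, 0.0, 1.6]
finger_gap: 0.0432
grip_force: 30.0
```

Call:
{"api": "play_rows", "payload": {
  "series": [
    {"dx": 0, "dy": 0, "dz": -0.8, "rx": 0, "ry": 0, "rz": 0, "hand": 3.5},
    {"dx": 0, "dy": 0, "dz": -2.5, "rx": 0, "ry": 0, "rz": 0, "hand": 3.5},
    {"dx": 0, "dy": 0, "dz": -5.5, "rx": 0, "ry": 0, "rz": 0, "hand": 3.5},
    {"dx": 0, "dy": 0, "dz": -9, "rx": 0, "ry": 0, "rz": 0, "hand": 3.5},
    {"dx": 0, "dy": 0, "dz": -12.5, "rx": 0, "ry": 0, "rz": 0, "hand": 3.5},
    {"dx": -1, "dy": 0.67, "dz": -16, "rx": 0, "ry": 0, "rz": 0, "hand": 3.5},
    {"dx": -3, "dy": 2, "dz": -18.5, "rx": 0, "ry": 0, "rz": 0, "hand": 3.5},
    {"dx": -6, "dy": 4, "dz": -19.6, "rx": 0, "ry": 0, "rz": 0, "hand": 3.5},
    {"dx": -10, "dy": 6.7, "dz": -19.6, "rx": 0, "ry": 0, "rz": 0, "hand": 3.5},
    {"dx": -14, "dy": 9.4, "dz": -19.6, "rx": 0, "ry": 0, "rz": 0, "hand": 3.5},
    {"dx": -18, "dy": 12.1, "dz": -19.6, "rx": 0, "ry": 0, "rz": 0, "hand": 3.5},
    {"dx": -22, "dy": 14.8, "dz": -19.6, "rx": 0, "ry": 0, "rz": 0, "hand": 3.5},
    {"dx": -26, "dy": 17.5, "dz": -19.6, "rx": 0, "ry": 0, "rz": 0, "hand": 3.5},
    {"dx": -30, "dy": 20.2, "dz": -19.6, "rx": 0, "ry": 0, "rz": 0, "hand": 3.5},
    {"dx": -34, "dy": 22.9, "dz": -19.6, "rx": 0, "ry": 0, "rz": 0, "hand": 3.5},
    {"dx": -38, "dy": 25.6, "dz": -19.6, "rx": 0, "ry": 0, "rz": 0, "hand": 3.5},
    {"dx": -42, "dy": 28.3, "dz": -19.6, "rx": 0, "ry": 0, "rz": 0, "hand": 3.5},
    {"dx": -46, "dy": 31, "dz": -19.6, "rx": 0, "ry": 0, "rz": 0, "hand": 3.5},
    {"dx": -49, "dy": 33, "dz": -19.6, "rx": 0, "ry": 0, "rz": 0, "hand": 3.5},
    {"dx": -51, "dy": 34.4, "dz": -19.6, "rx": 0, "ry": 0, "rz": 0, "hand": 3.5}
  ]
}}

```text
time_s: 7.12
position: [0.5318, -0.2996, 0.221]
tool_rot: [0.884, 0.468, 0.0, 0.001]
wrist_force: [0.3, -0.3, -1.1]
finger_gap: 0.0433
grip_force: 30.0
```

Call:
{"api": "play_rows", "payload": {
  "series": [
    {"dx": -0.8, "dy": 0.5, "dz": 0, "rx": 0, "ry": 0, "rz": 0, "hand": 3.5},
    {"dx": -0.8, "dy": 0.5, "dz": 0, "rx": 0, "ry": 0, "rz": 0, "hand": 3.5},
    {"dx": -0.8, "dy": 0.5, "dz": 0, "rx": 0, "ry": 0, "rz": 0, "hand": 3.5}
  ]
}}

```text
time_s: 7.5
position: [0.5326, -0.3051, 0.2198]
tool_rot: [0.883, 0.469, 0.0, -0.0]
wrist_force: [1.0, -0.4, -1.0]
finger_gap: 0.0432
grip_force: 30.0
```

```bash
cat > p.py <<'E'
from h import *
np.set_printoptions(precision=4,suppress=True)
s=bot.observe(); im,d=optics.get_image('wrist'); cv2.imwrite('pics/w3.png',im[:,:,::-1])
print(s['time_s'],s['position'],s['finger_gap'],s['grip_force'])
def pts(n,m,dd):
    return np.array([at_depth(n,(a,b),dd[a,b],s) for a,b in np.argwhere(m)[::3]])
for n in ['wrist','top','side']:
    if n!='wrist': im,d=optics.get_image(n)
    r=optics.spot_point(n,'pan')
    for x in r[:2]: print(n,'pan',round(x['conf'],2),x['pixel'],at_z(n,x['pixel'],.085,s))
    if not r: continue
    a,b=map(int,r[0]['pixel']); w=90
    m=np.zeros(d.shape,bool); m[max(a-w,0):a+w,max(b-w,0):b+w]=1; m&=d>0
    P=pts(n,m,d); Q=P[abs(P[:,2]-.086)<.007]
    Q=Q[np.hypot(*(Q[:,:2]-at_z(n,r[0]['pixel'],.085,s)[:2]).T)<.06]
    (c,rad)=cv2.minEnclosingCircle(Q[:,:2].astype(np.float32))
    print(n,len(Q),'z',np.median(Q[:,2]),'mean',Q.mean(0),'circ',c,rad,'ext',np.percentile(Q[:,:2],[1,99],axis=0).ravel())
E
python3 p.py
```

```text
7.5 [ 0.5326 -0.3051  0.2198] 0.0431735243620594 29.999870359897614
wrist pan 0.69 [118.7, 287.8] [ 0.5773 -0.2537  0.085 ]Traceback (most recent call last):
  File "p.py", line 14, in <module>
    P=pts(n,m,d); Q=P[abs(P[:,2]-.086)<.007]
  File "p.py", line 6, in pts
    return np.array([at_depth(n,(a,b),dd[a,b],s) for a,b in np.argwhere(m)[::3]])
                     ~~~~~~~~^^^^^^^^^^^^^^^^^^^
  File "h.py", line 16, in at_depth
    o,d=ray(name,px,s); return o+d*dep
        ~~~^^^^^^^^^^^
  File "h.py", line 10, in ray
    c,T=camT(name,s); K=np.array([[c['fx'],0,c['cx']],[0,c['fy'],c['cy']],[0,0,1.]])
        ~~~~^^^^^^^^
  File "h.py", line 5, in camT
    c=optics.get_calibration(name)
ValueError: time passes only in moves, steps and waits
```

View pics/w3.png

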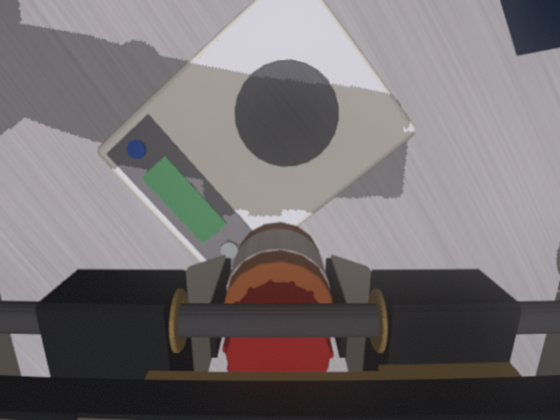

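The wrist picture shows the pan disc centred near (113,287), with the bottle upright between the fingers at (300,278). I'll fit the disc, with the calibration cached.

```bash
sed -i 's/^def camT/import functools\ncal=functools.lru_cache(None)(lambda n: optics.get_calibration(n))\ndef camT/; s/c=optics.get_calibration(name)/c=cal(name)/' h.py
cat > p.py <<'E'
from h import *
np.set_printoptions(precision=4,suppress=True)
s=bot.observe(); M=R.from_quat(s['tool_rot']).as_matrix(); print(s['time_s'],s['position'])
for n in ['wrist','top','side']:
    im,d=optics.get_image(n); r=optics.spot_point(n,'pan')[0]; g0=at_z(n,r['pixel'],.085,s)
    P=np.array([[at_depth(n,(a,b),d[a,b],s) if d[a,b]>0 else [9,9,9] for b in range(560)] for a in range(420)])
    m=(abs(P[:,:,2]-.086)<.012)&(np.hypot(P[:,:,0]-g0[0],P[:,:,1]-g0[1])<.06)
    cs,_=cv2.findContours(m.astype(np.uint8),cv2.RETR_EXTERNAL,cv2.CHAIN_APPROX_NONE); c=max(cs,key=cv2.contourArea)
    e=cv2.fitEllipse(c); q=(e[0][1],e[0][0]); Z=np.median(P[m][:,2])
    p=at_z(n,q,.085,s); print(n,'net',g0,'ellipse',q,e[1],p,'z',Z,'mean',P[m].mean(0),'tool',M.T@(p-s['position']))
E
python3 p.py
```

```text
7.6 [ 0.5326 -0.3052  0.2198]
wrist net [ 0.5786 -0.2511  0.085 ] ellipse (112.6009292602539, 286.32196044921875) (103.16143798828125, 106.0255355834961) [ 0.5789 -0.2494  0.085 ] z 0.08536051708326386 mean [ 0.5787 -0.2496  0.0854] tool [0.072  0.0072 0.1348]
top net [ 0.5721 -0.2489  0.085 ] ellipse (196.66355895996094, 443.5052185058594) (35.89283752441406, 37.39776611328125) [ 0.5764 -0.2489  0.085 ] z 0.08443605979007562 mean [ 0.5766 -0.2492  0.0843] tool [0.071  0.0049 0.1348]Traceback (most recent call last):
  File "p.py", line 5, in <module>
    im,d=optics.get_image(n); r=optics.spot_point(n,'pan')[0]; g0=at_z(n,r['pixel'],.085,s)
                                ~~~~~~~~~~~~~~~~~~~~~~~~~~^^^
IndexError: list index out of range
```

Wrist and top fits agree to 2.5 mm: pan at (0.578, -0.249), top at 0.085. I'll move over it and descend to about 5 mm above.

Call:
{"api": "play_rows", "payload": {
  "series": [
    {"dx": 1, "dy": 0.1, "dz": 0, "rx": 0, "ry": 0, "rz": 0, "hand": 3.5},
    {"dx": 3, "dy": 0.3, "dz": 0, "rx": 0, "ry": 0, "rz": 0, "hand": 3.5},
    {"dx": 5, "dy": 0.4, "dz": 0, "rx": 0, "ry": 0, "rz": 0, "hand": 3.5},
    {"dx": 6.5, "dy": 0.6, "dz": 0.5, "rx": 0, "ry": 0, "rz": 0, "hand": 3.5},
    {"dx": 7.15, "dy": 0.6, "dz": 2, "rx": 0, "ry": 0, "rz": 0, "hand": 3.5},
    {"dx": 7.15, "dy": 0.6, "dz": 4, "rx": 0, "ry": 0, "rz": 0, "hand": 3.5},
    {"dx": 7.15, "dy": 0.6, "dz": 6, "rx": 0, "ry": 0, "rz": 0, "hand": 3.5},
    {"dx": 7.15, "dy": 0.6, "dz": 8, "rx": 0, "ry": 0, "rz": 0, "hand": 3.5},
    {"dx": 7.15, "dy": 0.6, "dz": 9.5, "rx": 0, "ry": 0, "rz": 0, "hand": 3.5},
    {"dx": 7.15, "dy": 0.6, "dz": 10.3, "rx": 0, "ry": 0, "rz": 0, "hand": 3.5},
    {"dx": 7.15, "dy": 0.6, "dz": 10.6, "rx": 0, "ry": 0, "rz": 0, "hand": 3.5},
    {"dx": 7.15, "dy": 0.6, "dz": 10.6, "rx": 0, "ry": 0, "rz": 0, "hand": 3.5},
    {"dx": 7.15, "dy": 0.6, "dz": 10.6, "rx": 0, "ry": 0, "rz": 0, "hand": 3.5}
  ]
}}

```text
time_s: 9.52
position: [0.5776, -0.251, 0.1143]
tool_rot: [0.883, 0.469, 0.0, 0.0]
wrist_force: [0.2, 0.9, -1.4]
finger_gap: 0.0434
grip_force: 30.0
```

```bash
python3 - <<'E'
from h import *
im,d=optics.get_image('side'); cv2.imwrite('pics/s4.png',cv2.resize(im[200:400,320:520,::-1],None,fx=3,fy=3,interpolation=cv2.INTER_CUBIC))
s=bot.observe(); print(s['time_s'],s['wrist_force'])
for r in optics.spot_point('side','amber_red_mid')[:3]: print(r['conf'],r['pixel'],at_z('side',r['pixel'],.13))
E
```

```text
9.575 [ 0.59791148 -0.3160345  -2.71582934]
0.84 [156.9, 239.8] [0.56003871 0.25936984 0.13      ]
0.83 [296.0, 422.2] [ 0.5713496  -0.25634117  0.13      ]
0.73 [160.4, 197.5] [0.47792255 0.31695548 0.13      ]
```

View pics/s4.png

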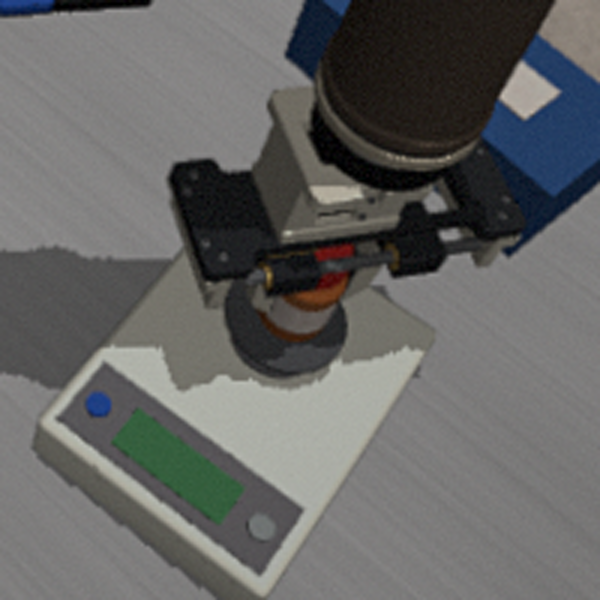

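The side crop shows the bottle just above the pan and centred on the disc, near (300,325) in the crop. I'll creep down.

Call:
{"api": "play_rows", "payload": {
  "series": [
    {"dx": 0, "dy": 0.1, "dz": 0.1, "rx": 0, "ry": 0, "rz": 0, "hand": 3.5},
    {"dx": 0, "dy": 0.1, "dz": 0.2, "rx": 0, "ry": 0, "rz": 0, "hand": 3.5},
    {"dx": 0, "dy": 0.1, "dz": 0.3, "rx": 0, "ry": 0, "rz": 0, "hand": 3.5},
    {"dx": 0, "dy": 0.1, "dz": 0.4, "rx": 0, "ry": 0, "rz": 0, "hand": 3.5},
    {"dx": 0, "dy": 0.1, "dz": 0.45, "rx": 0, "ry": 0, "rz": 0, "hand": 3.5},
    {"dx": 0, "dy": 0.1, "dz": 0.5, "rx": 0, "ry": 0, "rz": 0, "hand": 3.5},
    {"dx": 0, "dy": 0.1, "dz": 0.5, "rx": 0, "ry": 0, "rz": 0, "hand": 3.5}
  ]
}}

```text
time_s: 10.5
position: [0.5781, -0.2514, 0.1088]
tool_rot: [0.883, 0.469, 0.0, -0.0]
wrist_force: [-0.7, 0.1, 0.1]
finger_gap: 0.0431
grip_force: 30.0
```

Call:
{"api": "play_rows", "payload": {
  "series": [
    {"dx": 0, "dy": 0, "dz": 0.03, "rx": 0, "ry": 0, "rz": 0, "hand": 3.5},
    {"dx": 0, "dy": 0, "dz": 0.06, "rx": 0, "ry": 0, "rz": 0, "hand": 3.5},
    {"dx": 0, "dy": 0, "dz": 0.06, "rx": 0, "ry": 0, "rz": 0, "hand": 3.5}
  ]
}}

```text
time_s: 10.88
position: [0.5781, -0.2513, 0.1088]
tool_rot: [0.883, 0.469, 0.0, -0.0]
wrist_force: [-2.9, 1.7, 7.1]
finger_gap: 0.0436
grip_force: 30.0
```

Contact: 7 N upward. I'll release, then retreat straight up.

Call:
{"api": "play_rows", "payload": {
  "series": [
    {"dx": 0, "dy": 0, "dz": -0.03, "rx": 0, "ry": 0, "rz": 0, "hand": 3.5},
    {"dx": 0, "dy": 0, "dz": -0.03, "rx": 0, "ry": 0, "rz": 0, "hand": 4.6},
    {"dx": 0, "dy": 0, "dz": -0.03, "rx": 0, "ry": 0, "rz": 0, "hand": 5.2},
    {"dx": 0, "dy": 0, "dz": -0.03, "rx": 0, "ry": 0, "rz": 0, "hand": 6.5},
    {"dx": 0, "dy": 0, "dz": -0.03, "rx": 0, "ry": 0, "rz": 0, "hand": 7.5},
    {"dx": 0, "dy": 0, "dz": -0.03, "rx": 0, "ry": 0, "rz": 0, "hand": 7.5},
    {"dx": 0, "dy": 0, "dz": -1, "rx": 0, "ry": 0, "rz": 0, "hand": 7.5},
    {"dx": 0, "dy": 0, "dz": -3, "rx": 0, "ry": 0, "rz": 0, "hand": 7.5},
    {"dx": 0, "dy": 0, "dz": -6, "rx": 0, "ry": 0, "rz": 0, "hand": 7.5},
    {"dx": 0, "dy": 0, "dz": -10, "rx": 0, "ry": 0, "rz": 0, "hand": 7.5},
    {"dx": 0, "dy": 0, "dz": -13, "rx": 0, "ry": 0, "rz": 0, "hand": 7.5},
    {"dx": -4, "dy": 0, "dz": -14, "rx": 0, "ry": 0, "rz": 0, "hand": 7.5},
    {"dx": -7, "dy": 0, "dz": -14, "rx": 0, "ry": 0, "rz": 0, "hand": 7.5},
    {"dx": -7, "dy": 0, "dz": -14, "rx": 0, "ry": 0, "rz": 0, "hand": 7.5},
    {"dx": -7, "dy": 0, "dz": -14, "rx": 0, "ry": 0, "rz": 0, "hand": 7.5}
  ]
}}

```text
time_s: 12.75
position: [0.5393, -0.3087, 0.2484]
tool_rot: [0.883, 0.469, 0.0, -0.0]
wrist_force: [0.5, 0.5, -0.3]
finger_gap: 0.0752
grip_force: 0.0
```

```bash
sed -i 's/^for t,z in .*/for t,z in [("amber_red_mid",.125)]:/' w.py; python3 w.py w5; python3 - <<'E'
from h import *
for n in ['top']:
    optics.get_image(n)
    for t in ['amber_blue_mid','white_red_mid']: print(t,at_z(n,optics.spot_point(n,t)[0]['pixel'],.04))
E
```

```text
12.75 [ 0.5393 -0.3087  0.2484] q7 0.13920235505982817
[[ 0.5603  0.8283  0.0006]
 [ 0.8283 -0.5603  0.0006]
 [ 0.0008  0.0002 -1.    ]]
mask amber_red_mid 0.72 [119. 281.] [118.  51.  50.]
red [ 252   94   54   54 2112] 0.1665502134703628 [ 0.5782 -0.2528] [ 0.578  -0.2525] [0.0315 0.0314]
amber_blue_mid [0.61184711 0.12227676 0.04      ]
white_red_mid [0.48925065 0.15874083 0.04      ]
```

View pics/w5.png

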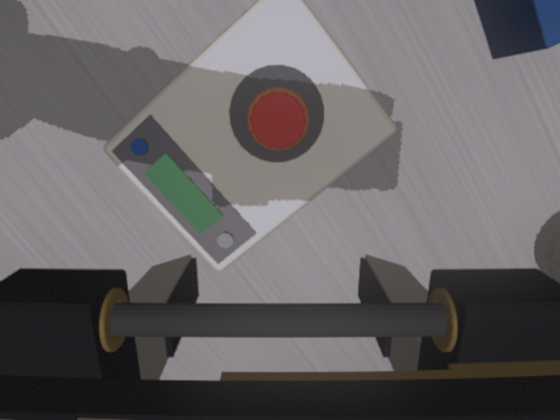

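The bottle stands upright and free on the pan. Its cap is at (120,279) and the disc centre at (113,277), so it sits about 3-4 mm off centre at the right height (cap top 0.166). The other two bottles haven't moved, beyond measurement noise. Handing in.

```bash
python3 -c "
from rig import sign_off
print(sign_off())"
```

```text
the job is handed in; nothing more can be done
None
```

The red-capped amber bottle is standing upright and released on the balance pan, about 3–4 mm from its centre by my last measurement; the other two bottles stand where they were and the job is handed in, though no verdict came back.

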